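# Set the valve and draw the bench vacuum pump to its stroke mark

## Task

Turn the selector knob of the bench vacuum pump to the two-dot mark and leave it there with the rod still home. Then pull the sprung telescoping rod straight out by its upright grip until its pointer is level with the marker on the side rail, and keep holding it there: the program finishes while the gripper holds the rod out. Do not draw the rod before the valve is set, do not shift the marker, and leave the bottle, vial, pot and dish on the bench where they are.

Things in the scene. Friction and masses are not known exactly. Their poses are not given: they have to be found in the camera images.
- pump: Hand vacuum pump fixed to the bench. Grey base plate x -75 to 90, y -190 to 190, 12 mm thick; origin on the bench under the rod's line, mid-plate. White valve housing x -65 to 65, y 50 to 190, top 85 mm high. The rod leaves it at 55 mm height through a collar (radius 13, mouth at y 35) and comes out along the pump's -y. x points away from the robot, within 0.55 rad of yaw.
- selector (a joint): Angle of the knob (rad), growing clockwise from above. Clicks: 0 one dot, 0.7 two, 1.4 three, 2.1 four dots; let go, it falls into the nearest (peak 0.1 N m). Pointer end (white line) points along the pump's x turned (1.05 - value) counter-clockwise: seen from the robot the dots run from one (left) to four (right), 42 mm from the axis, on the housing's top. Starts at three or four.
- selector_grip (a point): On the vertical axis of the black knob on the housing (pump x 0, y 120), at the height to grip, 117.5 mm above the bench. Disc 46 mm across, 8 thick, 1.5 above the housing's top; on it an upright bar 46 mm long (along the pointer), 14 wide, top at 124.5 mm: pinch it across the 14 mm. Site x axis: along the bar to the pointer end.
- rod (a joint): How far the rod is drawn out (m): 0 = home, at most 0.125; grows along the pump's -y. An inner spring pulls it home with 3.6 N at 0 plus 60 N per m; it shoots back when let go.
- grip: Upright black grip on the rod's end, 30 (x) by 20 (y, along the rod) by 72 mm tall, axes as the pump's; origin at its centre, 76 mm above the bench. The rod (12 mm) and its sleeve (17 mm) lie below, axis 55 mm high: pinch the grip from above with fingertips above 66 mm, along or across the rod. Home: centre at pump y -25, 50 mm clear to the collar.
- pointer_tip (a point): Tip of the 4 mm wide steel pointer that sticks out of the grip's +x side towards the rail: 49 mm to +x of the grip's centre, same y, 55 mm above the bench.
- marker_tip (a point): Tip of the marker's needle (4 mm wide), 53 mm to +x of the rod's line, 53 mm high. Marker: dark steel block 22 x 16 x 14 mm with a screw (top 63 mm high), clamped on the ticked aluminium rail (pump x 64 to 76, y -180 to 30, 42 mm high), 50 to 105 mm to -y of the home pointer, varying. At the mark, pointer and this tip have the same pump y.
- amber_bottle: Loose amber bottle, 56 mm across, 110 mm tall, beyond the pump; origin under its centre. Leave alone.
- vial: Loose clear vial with a red cap, 28 mm across, 75 mm tall, beyond the pump; origin under its centre. Leave alone.
- pot: Loose white specimen pot, 60 mm across, 65 mm tall, beyond the pump; origin under its centre. Leave alone.
- dish: Loose flat clear dish, 90 mm across, 13 mm tall, on the robot's side of the pump; origin under its centre. Leave alone.

How it is judged:
On the way, in this order (a step that is already met when the one before it is completed fails the run):
1. the selector is at the two-dot mark with the rod still home (value of joint selector between 0.55 and 0.85 rad and value of joint rod below 0.012 m), for 0.3 s.
2. the rod is drawn out (value of joint rod above 0.03 m), for 0.1 s.
At the end, for the whole second after the job is handed in: The selector stands at two dots (0.55 to 0.85 rad), the rod's pointer is level with the marker's needle within 5 mm either way along the rod, the rod is still (under 10 mm/s) and the fingers hold its grip (over 2 N) through the last second (value of joint selector between 0.55 and 0.85 rad and y of pointer_tip in the frame of marker_tip between -0.005 and 0.005 m and value of joint rod above 0.04 m and velocity of joint rod between -0.01 and 0.01 m/s and contact force between the fingers and grip above 2 N); the arm keeps its last pose, push and grip.
It fails at once if the rod is drawn more than 25 mm while the selector is not at two dots (value of joint rod above 0.025 m and not (value of joint selector between 0.55 and 0.85 rad)).
It fails at once if the marker is shifted more than 4 mm (distance of marker_tip from where it was at the start of the episode above 0.004 m).
It fails at once if a bottle, vial, pot or dish is shifted more than 20 mm or tipped (distance of any of amber_bottle, vial, pot, dish from where it was at the start of the episode above 0.02 m or angle between any of amber_bottle, vial, pot, dish's own z axis and vertical above 0.4 rad).
It also fails if it takes over 54 s, if anything falls off the work surface, if the arm or the gripper's body presses on something with over 40 N, if the wrist force passes 120 N, or if a joint passes its speed limit or range.

## Robot

A 6-joint arm with a two-finger parallel gripper is mounted at the origin on the work surface. World frame = base frame: x ahead of the robot, y to its left, z up, the work surface at z = 0. Lengths are in m, angles in rad, forces in N, time in s.
With the tool pointing down it reaches from about 0.375 to 0.9 m from the base axis. Payload 3.1 kg.
Tool frame: the origin (TCP) lies between the finger pads; the fingertips stand 22 mm ahead of it and the grasp point (between the pads) lies 3 mm ahead of it; z points along the fingers, y is the direction in which the jaws open and shut (so a half turn about z gives the same grasp; the last joint's range is limited). The gripper opens to 85 mm and grips with 20 to 120 N. Pads are 22 mm wide; open, the fingers measure 114 mm over their backs; the gripper's body (76 mm by 85 mm) begins 54 mm behind the grasp point. The pads swing forward as they close: fully open they stand 13 mm farther back than shut.
Start: joints at [1.042, 0.527, 1.433, -0, 1.181, -0.178], TCP at [0.215, 0.587, 0.253] pointing down, gripper open.
Joint ranges: [-3.08, 3.08], [-0.75, 2.2], [0.22, 2.44], [-1.43, 4.57], [0, 2.65], [-2.85, 2.85]. Speed limits (rad/s): [2.79, 2.79, 3.14, 3.14, 3.14, 3.14].

## Interface

Orientations are given as a unit quaternion [x, y, z, w].
In Python, from station import status, snapshot, manip gives the robot as it stands.
- The arm moves only by the tool move_arm, never from a script. Its argument "plan" is a list that holds one entry, the list of rows, each a list of 7 numbers: the turn, a rotation vector about the tool's x, y, z scaled (see below), then the shift along the tool's x, y, z scaled (see below), then the closure, from 0 (fully open) to 1 (shut). A call has exactly 8 rows; each row is the pose to reach, as a shift and turn from the pose commanded when the call began, along the tool's axes at that moment; what a row does not reach only later rows make up. The controller multiplies each number of a shift by 100 mm and each number of a turn by pi/4 rad. A row lasts 1/8 s, in which the tool goes at most 62.5 mm and 10.7 degrees, less where a joint would pass 70% of its speed; a pose out of reach is approached as far as the arm can. A call with a number of a shift or a turn outside -1 to 1 is refused whole. A call with a gripper value outside its range is refused whole. The fingers move at their own pace and stop on an object; "force" is the grip in N (left out, the last holds). Time passes only in rows, so rows that repeat a pose let the fingers close, or fill a call up. It gives the time, the measured TCP pose, the force and the opening at its end, in the units of the state.
- status.sense(): the state, without advancing time (a new reading comes with each control period).
- snapshot(name): name is "scene" or "side" or "wrist"; returns a dict with "img" (420x560x3 uint8, red, green, blue), "depth" (420x560 float32, m along the optical axis (not along the pixel's ray), 0 where there is no reading), "mtx" (3x3 intrinsics, pixels), "k1" (the pictures are not rectified: a ray, as slopes to the right and down, at radius r is drawn at 1 + k1 r^2 times it, then the intrinsics apply), "T" (4x4, takes a point from camera to world coordinates). Camera axes: x right, y up, looking along -z (the intrinsics and any distortion apply to the point x, -y, -z); pixel columns grow to the right and rows downward; lengths in m; the calibration is good to about 2 mm. A picture is of the moment at which its call begins.
- manip.sign_off(): hands the job in, once; it reports no verdict.
The state is a dict: "t": time; "q": joint angles; "qd": joint speeds; "tau": joint torques, N m; "tcp_pos": TCP position; "tool_rot": TCP orientation; "force": force on the tool from outside, world axes, zero at the start; "ft_torque": the same for the moment, N m; "finger_gap": opening from 0.0 (shut) to 1.0 (fully open).
Only numpy, scipy, OpenCV 4.12 (cv2) and the standard library are available. Lean on these libraries where they do the work, as an engineer would, in place of code of your own. Each camera call takes 0.05 s, during which the arm holds its last target. There are 200 camera calls.

## Working session

There is one attempt and no reset: what is moved stays moved. The work goes in short steps, Python scripts to look and compute and a tool call to move; the robot and the scene stay as the last step left them, time stands still between calls to the robot, and variables do not carry over. Pictures are saved under pics/ and viewed, on a budget of 10 in all, crops included, one or two more only if the job needs it, and the job is handed in when it is done.

Besides the shell and the picture viewer there is one more tool, called after ">>>" as name(argument=value, ...), one argument or row to a line, values as JSON. move_arm: Moves the arm, as the interface text tells. Its arguments: {"type":"object","properties":{"plan":{"type":"array"},"force":{"type":"number"}},"required":["plan"]}

```bash
mkdir -p pics; cat > h.py <<'E'
import numpy as np, cv2, pickle
from station import status, snapshot, manip
def take(n, f):
    s=snapshot(n); pickle.dump(s,open(f'pics/{f}.pkl','wb')); cv2.imwrite(f'pics/{f}.png',s['img'][:,:,::-1]); return s
def load(f): return pickle.load(open(f'pics/{f}.pkl','rb'))
def ray(s,u,v):
    K=s['mtx']; k=float(s['k1'])
    p=cv2.undistortPoints(np.array([[[u,v]]],float),K,np.array([k,0,0,0.]))[0,0]
    # k1 model identical to OpenCV radial k1
    T=s['T']; return T[:3,3], T[:3,:3]@np.array([p[0],-p[1],-1.])
def at_z(s,u,v,z):
    o,d=ray(s,u,v); return o+d*(z-o[2])/d[2]
def at_d(s,u,v):
    o,d=ray(s,u,v); return o+d*s['depth'][int(round(v)),int(round(u))]
def proj(s,P):
    T=s['T']; c=T[:3,:3].T@(np.asarray(P)-T[:3,3]); x=np.array([[[c[0],-c[1],-c[2]]]])
    return cv2.projectPoints(x,np.zeros(3),np.zeros(3),s['mtx'],np.array([float(s['k1']),0,0,0]))[0].ravel()
E
python3 - <<'E'
from h import *
a=take('scene','sc0');b=take('side','si0');c=take('wrist','w0')
for s in(a,b,c): print(s['T'].round(3).tolist(),s['mtx'].tolist(),s['k1'])
cv2.imwrite('pics/both0.png',cv2.resize(np.hstack([a['img'],b['img']])[:,:,::-1],(800,300)))
print(status.sense())
E
```

```text
[[0.271, -0.633, 0.725, 1.079], [0.962, 0.194, -0.19, -0.123], [-0.02, 0.749, 0.662, 0.52], [0.0, 0.0, 0.0, 1.0]] [[412.94857811587497, 0.0, 282.31926847106405], [0.0, 412.94857811587497, 212.06381328567824], [0.0, 0.0, 1.0]] -0.07112050539304315
[[0.756, 0.412, -0.508, 0.277], [-0.654, 0.474, -0.589, -0.4], [-0.002, 0.778, 0.628, 0.522], [0.0, 0.0, 0.0, 1.0]] [[390.94188759488253, 0.0, 284.2300606913362], [0.0, 390.94188759488253, 216.1394704629834], [0.0, 0.0, 1.0]] -0.06523826293943792
[[0.343, -0.89, -0.301, 0.137], [0.939, 0.324, 0.113, 0.616], [-0.002, -0.322, 0.947, 0.374], [0.0, 0.0, 0.0, 1.0]] [[374.9380737212526, 0.0, 270.9959825283486], [0.0, 374.9380737212526, 210.99839347876141], [0.0, 0.0, 1.0]] -0.079228877360074
{'t': 0.15, 'q': array([ 1.04145831e+00,  5.28257700e-01,  1.43360728e+00,  1.23334448e-05,
        1.18137874e+00, -1.78544972e-01]), 'qd': array([ 0.00163934, -0.0012202 , -0.00264291, -0.00120248, -0.00057573,
        0.0012034 ]), 'tau': array([ 1.17195694e-03, -4.42742121e+01, -1.78276294e+01, -2.19140452e-04,
        5.55251230e-03, -1.18432871e-05]), 'tcp_pos': array([0.21451351, 0.58649683, 0.25255549]), 'tool_rot': array([ 1.74500840e-01,  9.84656679e-01, -7.72383813e-04, -2.91477042e-04]), 'force': array([-0.12874457, -0.67235143,  0.43907297]), 'ft_torque': array([-0.00153509,  0.00308476,  0.04899424]), 'finger_gap': 0.9987104053957141}
```

View pics/sc0.png

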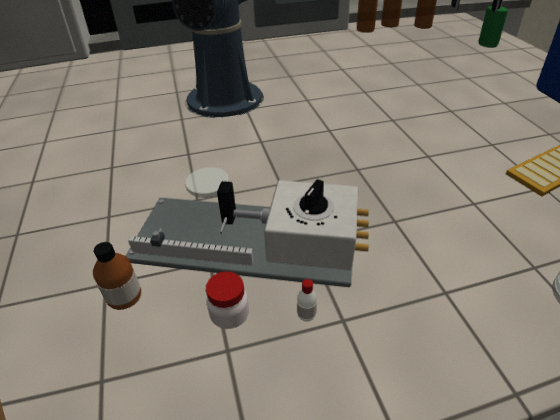

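The scene camera looks back at the robot. The housing top spans about (270–358, 185–222), the knob is at (314,205), the grip at (227,200), the marker at (157,238) and the base plate from (165,200) to (352,275). The bottle, pot and vial are on the far side, and the dish is at (207,181).

```bash
python3 - <<'E'
from h import *
a=load('sc0');b=load('si0')
A=cv2.resize(a['img'][170:285,125:375],(800,368),interpolation=cv2.INTER_CUBIC)
cv2.imwrite('pics/sc0c.png',A[:,:,::-1])
E
```

```text
(no output)
```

View pics/sc0c.png

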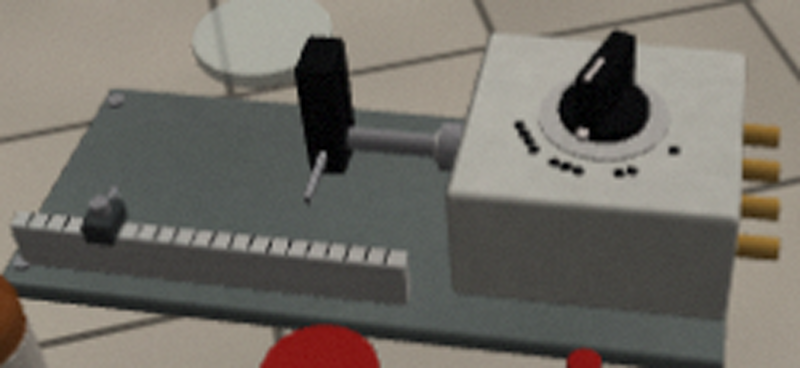

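View pics/si0.png

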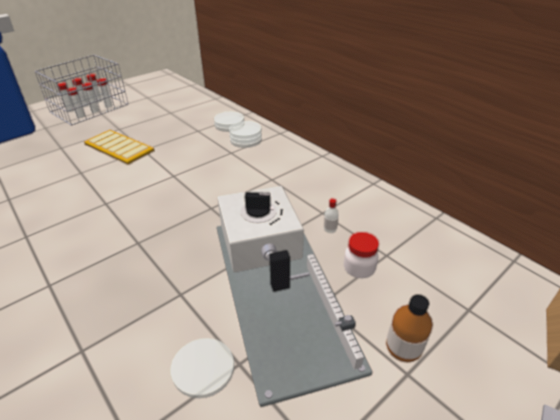

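The knob points at the three-dot group. I'll fit the pump pose from corners in both views.

```bash
python3 - <<'E'
from h import *
from scipy.optimize import least_squares
a=load('sc0');b=load('si0')
c=lambda X,Y:(125+X/3.2-.5+.16,170+Y/3.2-.5+.16)
obs=[(a,c(490,33),(-65,50,85)),(a,c(745,55),(-65,190,85)),(a,c(738,218),(65,190,85)),(a,c(450,197),(65,50,85)),
(a,c(110,92),(-75,-190,12)),(a,c(408,252),(76,30,42)),(a,c(308,200),(49,-25,55)),
(b,(218,197),(-65,190,85)),(b,(284,190),(65,190,85)),(b,(302,232),(65,50,85)),(b,(230,242),(-65,50,85)),(b,(262,398),(-75,-190,12)),(b,(370,372),(90,-190,12))]
def w(p,P):
    x,y,z=np.array(P)/1000; C,S=np.cos(p[2]),np.sin(p[2]); return np.array([p[0]+C*x-S*y,p[1]+S*x+C*y,z])
f=lambda p:np.concatenate([proj(s,w(p,P))-uv for s,uv,P in obs])
r=least_squares(f,[0.6,0,0],loss='soft_l1'); print(r.x, r.fun.reshape(-1,2).round(1).tolist())
p=r.x
for n,P in dict(knob=(0,120,117.5),grip=(0,-25,76),ptip=(49,-25,55)).items(): print(n,w(p,P).round(4))
# marker screw/needle in scene crop
for X,Y,z in((113,190,.063),(105,215,.056)):
    q=at_z(a,*c(X,Y),z)-np.array([p[0],p[1],0]); C,S=np.cos(p[2]),np.sin(p[2]); print('mark',C*q[0]+S*q[1],-S*q[0]+C*q[1])
q=at_z(a,*c(0,0),.1)
for n,uv in dict(head=c(583,133)).items():
    q=at_z(a,*uv,.0945)-w(p,(0,120,94.5)); print(n,np.linalg.norm(q),np.arctan2(q[1],q[0])-p[2])
E
```

```text
[ 0.5558859  -0.05536572 -0.43324333] [[-0.4, -0.7], [0.7, -1.0], [1.0, 1.8], [-2.3, -0.7], [0.2, -1.9], [-1.5, 5.4], [-0.5, 0.5], [-0.9, -2.8], [-1.6, -6.5], [2.6, -4.3], [-0.4, -0.0], [-3.0, 4.9], [3.4, -1.5]]
knob [0.6063 0.0535 0.1175]
grip [ 0.5454 -0.0781  0.076 ]
ptip [ 0.5899 -0.0986  0.055 ]
mark 0.06254547082750316 -0.12196404735277955
mark 0.07374392102132407 -0.12344535026884706
head 0.024240480553705212 -0.3499858126157491
```

The fit gives pump yaw -0.433 and the knob at (0.606, 0.054). The pointer angle of -0.35 means the selector is at 1.4 (three dots), and the marker is at about y -122. Moving over the knob.

>>> move_arm(
  plan=[
    [[0,0,0,-0.1,-0.066,0,0],[0,0,0,-0.25,-0.166,0,0],[0,0,0,-0.4,-0.266,0,0],[0,0,0,-0.55,-0.365,0,0],[0,0,0,-0.7,-0.465,0,0],[0,0,0,-0.8,-0.531,0,0],[0,0,0,-0.9,-0.598,0,0],[0,0,0,-1,-0.664,0,0]],
  ],
)

```text
t: 1.15
tcp_pos: [0.2862, 0.4897, 0.2533]
tool_rot: [0.174, 0.985, 0.0, 0.0]
force: [-0.9, -0.4, -0.1]
finger_gap: 0.998
```

>>> move_arm(
  plan=[
    [[0,0,0,-0.125,-0.083,0,0],[0,0,0,-0.25,-0.166,0,0],[0,0,0,-0.375,-0.249,0,0],[0,0,0,-0.5,-0.332,0,0],[0,0,0,-0.625,-0.415,0,0],[0,0,0,-0.75,-0.498,0,0],[0,0,0,-0.875,-0.581,0,0],[0,0,0,-1,-0.664,0,0]],
  ],
)

```text
t: 2.15
tcp_pos: [0.3575, 0.3927, 0.2533]
tool_rot: [0.174, 0.985, 0.0, 0.0]
force: [0.8, 0.7, -0.1]
finger_gap: 0.998
```

>>> move_arm(
  plan=[
    [[0,0,0,-0.125,-0.083,0,0],[0,0,0,-0.25,-0.166,0,0],[0,0,0,-0.375,-0.249,0,0],[0,0,0,-0.5,-0.332,0,0],[0,0,0,-0.625,-0.415,0,0],[0,0,0,-0.75,-0.498,0,0],[0,0,0,-0.875,-0.581,0,0],[0,0,0,-1,-0.664,0,0]],
  ],
)

```text
t: 3.15
tcp_pos: [0.4286, 0.2959, 0.2533]
tool_rot: [0.175, 0.985, 0.0, 0.0]
force: [-0.3, 0.6, -0.2]
finger_gap: 1.002
```

>>> move_arm(
  plan=[
    [[0,0,0,-0.125,-0.083,0,0],[0,0,0,-0.25,-0.166,0,0],[0,0,0,-0.375,-0.249,0,0],[0,0,0,-0.5,-0.332,0,0],[0,0,0,-0.625,-0.415,0,0],[0,0,0,-0.75,-0.498,0,0],[0,0,0,-0.875,-0.581,0,0],[0,0,0,-1,-0.664,0,0]],
  ],
)

```text
t: 4.15
tcp_pos: [0.4997, 0.1992, 0.2533]
tool_rot: [0.175, 0.985, 0.0, 0.0]
force: [-0.5, -0.0, 0.1]
finger_gap: 1.004
```

>>> move_arm(
  plan=[
    [[0,0,0.07,-0.125,-0.083,0,0],[0,0,0.14,-0.25,-0.166,0,0],[0,0,0.21,-0.375,-0.249,0,0],[0,0,0.28,-0.5,-0.332,0,0],[0,0,0.35,-0.625,-0.415,0,0],[0,0,0.42,-0.75,-0.498,0,0],[0,0,0.49,-0.875,-0.581,0,0],[0,0,0.55,-1,-0.664,0,0]],
  ],
)

```text
t: 5.15
tcp_pos: [0.5708, 0.1025, 0.2533]
tool_rot: [0.383, 0.924, 0.0, 0.0]
force: [0.5, -0.5, 1.0]
finger_gap: 1.001
```

```bash
python3 - <<'E'
from h import *
w=take('wrist','w1'); s=status.sense(); print(s['t'],s['tcp_pos'],s['tool_rot'],s['q'],s['force'])
print(proj(w,[.6063,.0535,.1245]))
E
```

```text
5.2 [0.57230392 0.10098259 0.25337531] [ 3.83814216e-01  9.23409593e-01 -2.01234393e-04  1.15376240e-03] [-1.69424553e-02  4.67545739e-01  1.54635149e+00 -1.35573332e-03
  1.12569844e+00 -7.99309041e-01] [ 1.81841037 -0.27269044  0.92872863]
[257.88885565 283.23481177]
```

View pics/w1.png

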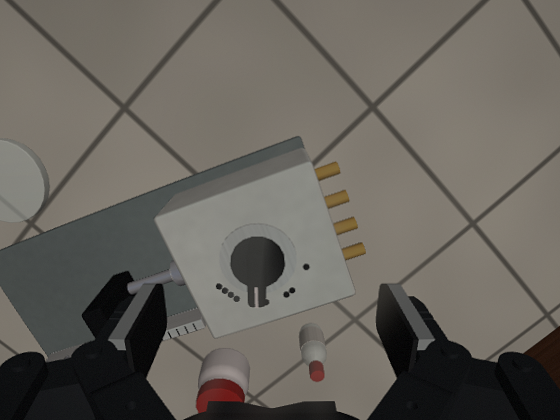

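The wrist view shows the housing top with corners at about (157,215), (303,152), (355,293) and (217,337). The disc centre is near (257,262), and the bar's pointer end is at (258,305), in line with tool x. Refining the knob centre from the corners.

```bash
python3 - <<'E'
from h import *
w=load('w1')
C=[at_z(w,*u,.085)[:2] for u in((157,215),(355,293),(217,337))]
C=np.array(C);print(C, np.linalg.norm(C[0]-C[2]),np.linalg.norm(C[2]-C[1]))
print('yaw',np.arctan2(*(C[2]-C[0])[::-1]),np.arctan2(*(C[1]-C[2])[::-1])-np.pi/2)
print('center',(C[0]+C[1])/2)
print('disc',at_z(w,257,262,.0945))
t=at_z(w,258,305,.1245); print('bar end',t)
for u in((220,288),(237,298),(286,294),(306,267)): print(at_z(w,*u,.085))
E
```

```text
[[ 0.51786839  0.02281549]
 [ 0.68927114  0.09021497]
 [ 0.63415904 -0.03163226]] 0.12840590116983797 0.13373141761630433
yaw -0.4378888703384832 -0.42476899813738367
center [0.60356976 0.05651523]
disc [0.60305948 0.05433657 0.0945    ]
bar end [0.61977612 0.03980776 0.1245    ]
[0.60088865 0.00927114 0.085     ]
[0.61844799 0.01250329 0.085     ]
[0.64633869 0.04628291 0.085     ]
[0.63936761 0.07712908 0.085     ]
```

>>> move_arm(
  plan=[
    [[0,0,0,-0.18,-0.03,0.1,0],[0,0,0,-0.36,-0.06,0.2,0],[0,0,0,-0.55,-0.095,0.35,0],[0,0,0,-0.55,-0.095,0.5,0],[0,0,0,-0.55,-0.095,0.7,0],[0,0,0,-0.55,-0.095,0.85,0],[0,0,0,-0.55,-0.095,1,0],[0,0,0,-0.55,-0.095,1,0]],
  ],
)

```text
t: 6.2
tcp_pos: [0.6015, 0.0581, 0.1518]
tool_rot: [0.381, 0.924, -0.0, -0.002]
force: [0.2, 0.2, 0.3]
finger_gap: 1.0
```

```bash
python3 - <<'E'
from h import *
w=take('wrist','w2'); s=status.sense(); print(s['t'],s['tcp_pos'],s['tool_rot'],s['force'])
E
```

```text
6.25 [0.60223921 0.05801244 0.15279742] [ 3.81359383e-01  9.24426719e-01 -1.21389385e-04 -4.97898583e-04] [ 0.53834584 -0.16304413  0.15216914]
```

View pics/w2.png

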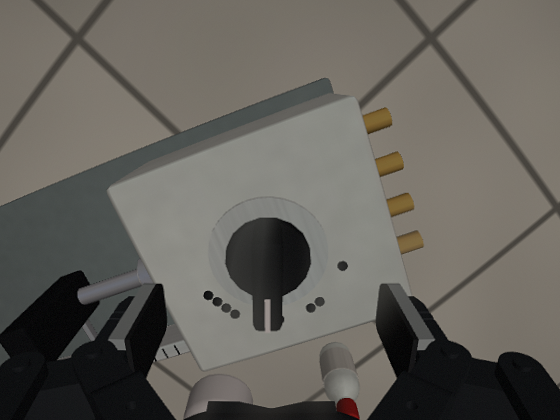

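The bar is at u≈267, midway between the fingers (164 and 378), so alignment is good. Descending and pinching it.

>>> move_arm(
  plan=[
    [[0,0,0,-0.03,0,0.16,0],[0,0,0,-0.03,0,0.32,0],[0,0,0,-0.03,0,0.32,0.5],[0,0,0,-0.03,0,0.32,1],[0,0,0,-0.03,0,0.32,1],[0,0,0,-0.03,0,0.32,1],[0,0,0,-0.03,0,0.32,1],[0,0,0,-0.03,0,0.32,1]],
  ],
  force=40,
)

```text
t: 7.25
tcp_pos: [0.6032, 0.0541, 0.1221]
tool_rot: [0.381, 0.925, -0.002, -0.001]
force: [-3.3, -5.9, 3.9]
finger_gap: 0.158
```

>>> move_arm(
  plan=[
    [[0,0,-0.1,0,0,0,1],[0,0,-0.25,0,0,0,1],[0,0,-0.4,0,0,0,1],[0,0,-0.55,0,0,0,1],[0,0,-0.7,0,0,0,1],[0,0,-0.82,0,0,0,1],[0,0,-0.89,0,0,0,1],[0,0,-0.89,0,0,0,1]],
  ],
)

```text
t: 8.25
tcp_pos: [0.6029, 0.0533, 0.1221]
tool_rot: [0.041, 0.999, -0.002, -0.002]
force: [-5.0, -7.5, 5.0]
finger_gap: 0.153
```

>>> move_arm(
  plan=[
    [[0,0,0,0,0,0,1],[0,0,0,0,0,0,0],[0,0,0,0,0,0,0],[0,0,0,0,0,0,0],[0,0,0,0,0,0,0],[0,0,0,0,0,-0.15,0],[0,0,0,0,0,-0.4,0],[0,0,0,0,0,-0.7,0]],
  ],
)

```text
t: 9.25
tcp_pos: [0.6045, 0.0558, 0.1925]
tool_rot: [0.042, 0.999, 0.0, -0.0]
force: [0.1, 0.1, 0.0]
finger_gap: 1.002
```

```bash
python3 - <<'E'
from h import *
w=take('wrist','w3'); s=status.sense(); print(s['t'],s['tcp_pos'],s['tool_rot'],s['force'],s['q'])
E
```

```text
9.3 [0.60720372 0.05566822 0.19716725] [ 4.17152420e-02  9.99120707e-01 -1.89684666e-04  4.19699794e-03] [ 0.47965126 -0.38205639  1.29577216] [-9.16567808e-02  5.70769106e-01  1.53242908e+00  4.66972545e-05
  1.02999197e+00 -1.57902154e+00]
```

View pics/w3.png

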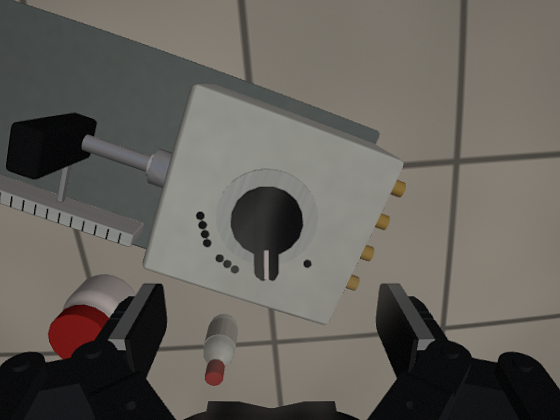

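The knob now points between the three- and one-dot marks, covering the two-dot mark (bar end at (266,275)). Next I move towards the rod grip, staying a little beyond it for a clear view of the marker.

>>> move_arm(
  plan=[
    [[0,0,0.05,0,-0.1,0,0],[0,0,0.1,0,-0.25,0,0],[0,0,0.2,0,-0.4,0,0],[0,0,0.3,0,-0.55,0,0],[0,0,0.4,0,-0.7,0,0],[0,0,0.44,0,-0.85,0,0],[0,0,0.44,0,-1,0,0],[0,0,0.44,0,-1,0,0]],
  ],
)

```text
t: 10.3
tcp_pos: [0.5961, -0.0454, 0.191]
tool_rot: [0.214, 0.977, -0.0, -0.0]
force: [-0.1, 1.0, -0.3]
finger_gap: 1.001
```

```bash
python3 - <<'E'
from h import *
w=take('wrist','w4'); s=status.sense(); print(s['t'],s['tcp_pos'],s['tool_rot'],s['force'],s['q'])
E
```

```text
10.35 [ 0.59612211 -0.04461262  0.19113314] [ 2.13555990e-01  9.76930797e-01  1.32491857e-04 -2.00763233e-04] [ 0.22207673 -0.34593185  1.12184793] [-2.61582017e-01  5.66983181e-01  1.56242156e+00  2.90124674e-04
  1.01260131e+00 -1.40210508e+00]
```

View pics/w4.png

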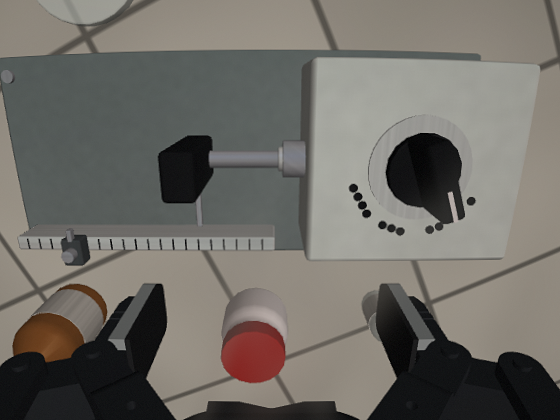

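Everything is in view here. The pointer is at (199,200–225), the marker needle tip near (70,231), and the knob's white line runs from (449,193) to (455,220) beside the two dots at (430,230) and (439,227). I'll enlarge for exact pixels and check the knob angle.

```bash
python3 - <<'E'
from h import *
w=load('w4')
L=cv2.resize(w['img'][215:265,50:110],(400,333),interpolation=cv2.INTER_CUBIC)
R=cv2.resize(w['img'][185:235,170:230],(400,333),interpolation=cv2.INTER_CUBIC)
cv2.imwrite('pics/w4c.png',np.hstack([L,R])[:,:,::-1])
C=[at_z(w,*u,.085)[:2] for u in((303,60+199-2),(506,259),(313,57),(540,65))]
print(np.round(C,4)); C=np.array(C)
yaw=np.arctan2(*(C[1]-C[0])[::-1])-np.pi/2; print('yaw',yaw,np.linalg.norm(C[1]-C[0]),np.linalg.norm(C[2]-C[0]))
d=at_z(w,453,219,.1245)-at_z(w,449,195,.1245); print('ptr', 1.05-(np.arctan2(d[1],d[0])+.432))
print('grip top', [at_z(w,*u,.112).round(4) for u in ((160,150),(186,137),(213,137),(190,203),(161,199),)])
E
```

```text
[[ 0.6297 -0.0367]
 [ 0.6913  0.0911]
 [ 0.5169  0.0178]
 [ 0.5745  0.1418]]
yaw -0.4491868515758646 0.14194426323937612 0.12527174573485259
ptr 0.7376493830951406
grip top [array([ 0.5262, -0.0788,  0.112 ]), array([ 0.5261, -0.0626,  0.112 ]), array([ 0.5322, -0.0495,  0.112 ]), array([ 0.5595, -0.0783,  0.112 ]), array([ 0.5505, -0.0921,  0.112 ])]
```

View pics/w4c.png

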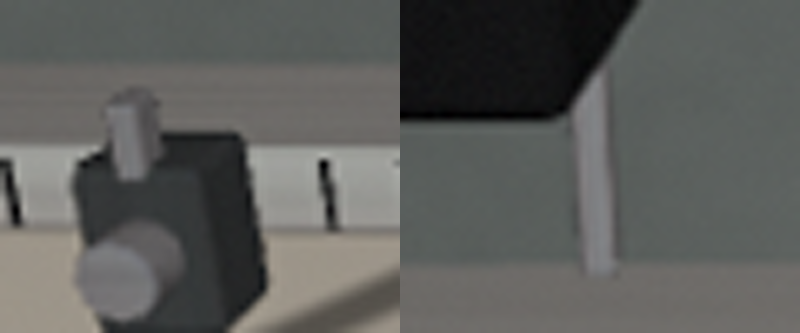

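```bash
python3 - <<'E'
from h import *
w=load('w4'); yaw=-.437
n=at_z(w,67.6,230,.055); p=at_z(w,199.1,224.8,.057)
ux=np.array([np.cos(yaw),np.sin(yaw)]); uy=np.array([-ux[1],ux[0]])
print(n,p,'along y',(n-p)[:2]@uy,'x',(n-p)[:2]@ux, 'angle if 4mm:',)
print('grip from pointer', p[:2]-.049*ux)
print('fit ang', np.arctan2((n-p)[1],(n-p)[0]))
o=load('sc0')
for P in (n,p): print(proj(o,P), ((proj(o,P)-[125,170])*3.2).round())
E
```

```text
[ 0.54994917 -0.19331113  0.055     ] [ 0.58754472 -0.09887458  0.057     ] along y -0.10147322571744026 x 0.005905227264798778 angle if 4mm:
grip from pointer [ 0.54314947 -0.07813664]
fit ang -1.9496669589355407
[160.03005005 228.03289047] [112. 186.]
[219.91162261 230.8079711 ] [304. 195.]
```

>>> move_arm(
  plan=[
    [[0,0,0,0.12,-0.18,0,0.1],[0,0,0,0.24,-0.36,0,0.2],[0,0,0,0.34,-0.52,0.05,0.3],[0,0,0,0.34,-0.52,0.2,0.3],[0,0,0,0.34,-0.52,0.4,0.3],[0,0,0,0.34,-0.52,0.6,0.3],[0,0,0,0.34,-0.52,0.8,0.3],[0,0,0,0.34,-0.52,0.96,0.3]],
  ],
)

```text
t: 11.35
tcp_pos: [0.5441, -0.0763, 0.0938]
tool_rot: [0.213, 0.977, 0.0, -0.0]
force: [-0.9, -0.1, 0.0]
finger_gap: 0.703
```

>>> move_arm(
  plan=[
    [[0,0,0,0,0,0,0.3],[0,0,0,0,0,0,0.5],[0,0,0,0,0,0,0.7],[0,0,0,0,0,0,1],[0,0,0,0,0,0,1],[0,0,0,0,0,0,1],[0,0,0,0,0,0,1],[0,0,0,0,0,0,1]],
  ],
  force=50,
)

```text
t: 12.35
tcp_pos: [0.5435, -0.0788, 0.0963]
tool_rot: [0.213, 0.977, -0.001, 0.0]
force: [-3.6, -6.1, 2.5]
finger_gap: 0.233
```

```bash
python3 - <<'E'
from h import *
s=status.sense(); print(s['t'],s['tcp_pos'],s['tool_rot'],s['force'],s['finger_gap'])
E
```

```text
12.35 [ 0.54354856 -0.07876742  0.09632128] [ 2.12690311e-01  9.77118802e-01 -1.21417994e-03  4.51253703e-04] [-3.58339318 -6.07628153  2.46410332] 0.23307493387041492
```

The gap is 19.8 mm, which matches the 20 mm grip. Drawing the rod 95 mm, then checking against the marker.

>>> move_arm(
  plan=[
    [[0,0,0,0,-0.08,0,1],[0,0,0,0,-0.22,0,1],[0,0,0,0,-0.38,0,1],[0,0,0,0,-0.54,0,1],[0,0,0,0,-0.7,0,1],[0,0,0,0,-0.84,0,1],[0,0,0,0,-0.95,0,1],[0,0,0,0,-0.95,0,1]],
  ],
)

```text
t: 13.35
tcp_pos: [0.5049, -0.163, 0.0963]
tool_rot: [0.214, 0.977, 0.001, 0.001]
force: [4.7, 7.2, 5.1]
finger_gap: 0.227
```

```bash
python3 - <<'E'
from h import *
s=status.sense(); print(s['t'],s['tcp_pos'],s['tool_rot'],s['force'],s['finger_gap'])
a=take('scene','sc5');b=take('side','si5');w=take('wrist','w5')
def crop(s,P,r):
    u,v=proj(s,P).round().astype(int); print(u,v); return cv2.resize(s['img'][max(v-r,0):v+r,max(u-r,0):u+r],(400,400),interpolation=cv2.INTER_CUBIC)
P=[.55,-.193,.055]
cv2.imwrite('pics/c5.png',np.hstack([crop(a,P,25),crop(b,P,25)])[:,:,::-1])
print(proj(w,P))
E
```

```text
13.35 [ 0.50491308 -0.16297964  0.09627855] [2.13693945e-01 9.76899526e-01 8.59549164e-04 1.21417208e-03] [4.73157601 7.1706072  5.06293628] 0.22685529966789378
160 228
335 323
[253.1552538  354.37176026]
```

View pics/c5.png

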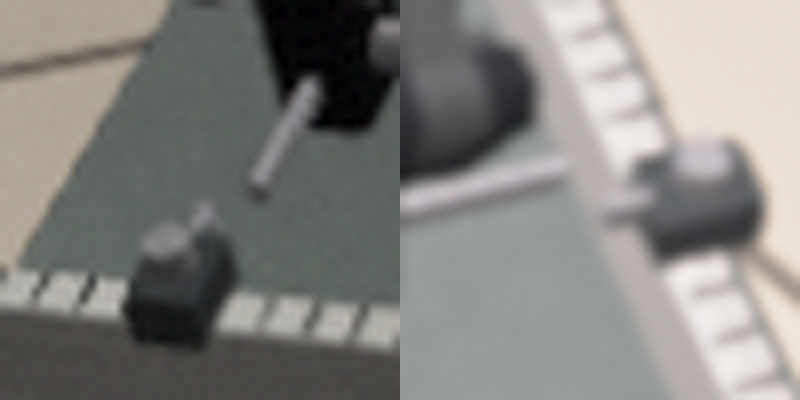

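Both crops show the pointer slightly short of the needle (scene: pointer (258,190), needle (203,212); side: (165,168) and (205,208)).

```bash
python3 - <<'E'
from h import *
yaw=-.437; uy=np.array([-np.sin(yaw),np.cos(yaw)]); ux=np.array([uy[1],-uy[0]])
for f,(u0,v0),p,n in(('sc5',(135,203),(258,190),(203,212)),('si5',(310,298),(165,168),(205,208))):
    s=load(f); g=lambda c,z:at_z(s,u0+c[0]/8-.44,v0+c[1]/8-.44,z)[:2]
    d=g(n,.053)-g(p,.055); print(f,'y',d@uy,'x',d@ux, g(n,.053),g(p,.055))
s=status.sense(); print(s['t'],s['tcp_pos'],s['force'])
print('moved',(s['tcp_pos'][:2]-[.5435,-.0788])@uy)
E
```

```text
sc5 y -0.010234735301729043 x 0.006022063493974621 [ 0.55015087 -0.19390883] [ 0.54902631 -0.18208722]
si5 y -0.008781311509380914 x 0.004447761864084219 [ 0.55105964 -0.19317014] [ 0.55074631 -0.18333165]
13.5 [ 0.50514007 -0.16244326  0.09629226] [4.05901423 7.8884497  4.06954668]
moved -0.0920177341661736
```

All three estimates agree at about 9.5 mm remaining.

>>> move_arm(
  plan=[
    [[0,0,0,0,-0.025,0,1],[0,0,0,0,-0.05,0,1],[0,0,0,0,-0.075,0,1],[0,0,0,0,-0.095,0,1],[0,0,0,0,-0.095,0,1],[0,0,0,0,-0.095,0,1],[0,0,0,0,-0.095,0,1],[0,0,0,0,-0.095,0,1]],
  ],
)

```text
t: 14.5
tcp_pos: [0.5013, -0.1708, 0.0963]
tool_rot: [0.213, 0.977, 0.001, 0.001]
force: [5.4, 7.8, 4.2]
finger_gap: 0.226
```

```bash
python3 - <<'E'
from h import *
a=take('scene','sc6');b=take('side','si6')
s=status.sense(); print(s['t'],s['tcp_pos'],s['force'],s['finger_gap'],s['qd'].round(4))
yaw=-.437; uy=np.array([-np.sin(yaw),np.cos(yaw)])
print('moved',(s['tcp_pos'][:2]-[.5435,-.0788])@uy)
c=lambda s,u,v,r=25:cv2.resize(s['img'][v-r:v+r,u-r:u+r],(400,400),interpolation=cv2.INTER_CUBIC)
cv2.imwrite('pics/c6.png',np.hstack([c(a,160,228),c(b,335,323)])[:,:,::-1])
E
```

```text
14.6 [ 0.50131054 -0.17077305  0.09629178] [4.4099623  9.05107451 5.2083936 ] 0.2269378894333479 [ 0.0002 -0.0013 -0.0004  0.0015 -0.0012  0.0007]
moved -0.10118547921181686
```

View pics/c6.png

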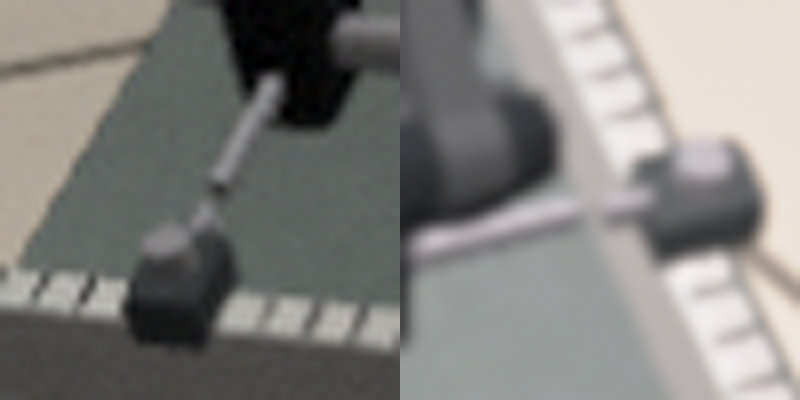

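Both views now show the pointer in line with the needle (side: pointer end (585,212), needle (605,208)), and the rod is still and held. Handing in.

```bash
python3 -c "
from h import *
print(manip.sign_off())"
```

```text
the job is handed in; nothing more can be done
None
```

The job is handed in at about 14.6 s: the selector is at two dots, and the gripper is holding the rod out at the marker.

- **Selector:** I pinched the knob bar and turned it 0.7 rad, from three dots to two, with the rod still home. After release, the wrist picture gave 0.74 rad, inside 0.55–0.85. I did not look at the knob again during or after the pull, but nothing touched it after that.
- **Rod:** I pinched the upright grip along the rod at 50 N and drew it about 101 mm, in steps of 95 mm and then 9.5 mm. Before the last step, three estimates put the remaining distance at 8.8–10.2 mm.
- **Final check:** By eye, pointer and needle line up in both the scene and side cameras, to about 1–2 mm. The arm was still, the finger gap was 19.3 mm on the 20 mm grip, and the measured force on the tool was about 10 N along the rod, close to the expected 9.7 N spring pull.
- **Disagreement:** My first rough fit put the draw at 97 mm. The closer wrist picture gave 101.5 mm, and I followed that.
- **Not re-measured:** I saw no contact with the bottle, vial, pot or dish, but did not measure their positions again. The marker's needle was in the same place in the pictures before and after the last step.

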